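# Snap the filter housing's clip shut with the clip pliers

### The arm

A 6-joint arm with a two-finger parallel gripper is mounted at the origin on the work surface; the furniture and walls round the work are solid. World frame = base frame: x ahead of the robot, y to its left, z up, the work surface at z = 0. Lengths are in m, angles in rad, forces in N, time in s.
With the tool pointing down it reaches from about 0.25 to 0.775 m from the base axis. Payload 4 kg.
Tool frame: the origin (TCP) lies at the very end of the fingers, on their centre line; the grasp point (between the pads) lies 19 mm behind it; z points along the fingers, y is the direction in which the jaws open and shut (so a half turn about z gives the same grasp; the last joint's range is limited). The gripper opens to 94 mm and grips with 3 to 60 N. Pads are 16 mm wide; open, the fingers measure 119 mm over their backs; the gripper's body (75 mm by 177 mm) begins 78 mm behind the grasp point.
Start: joints at [-1.322, 0.087, 1.371, -0, 1.684, -0.103], TCP at [0.19, -0.516, 0.206] pointing down, gripper open.
Joint ranges: [-3.1, 3.1], [-0.76, 2.03], [0.27, 2.55], [-1.08, 4.22], [0.17, 2.65], [-2.57, 2.57]. Speed limits (rad/s): [2.79, 2.79, 3.14, 3.14, 3.14, 3.14].

### API

Orientations are given as [roll, pitch, yaw] about the fixed x, y, z axes, in that order (R = Rz(yaw) Ry(pitch) Rx(roll)).
In Python, from bench import robot, snapshot, models gives the robot as it stands.
- The arm moves only by the tool arm_command, never from a script. Its argument "commands" is text: rows parted by semicolons, each of 7 numbers parted by spaces: the shift along the tool's x, y, z in mm, then the turn, a rotation vector about the tool's x, y, z in degrees, then the opening, from 0 (shut) to 1 (fully open). In form: tx ty tz rx ry rz hand; .... A call has 1 to 12 rows; each row shifts and turns the pose as measured when the row begins, along the tool's axes as they then stand; what a row does not reach is not made up. A row lasts 1/8 s, in which the tool goes at most 62.5 mm and 10.7 degrees, less where a joint would pass 70% of its speed; a pose out of reach is approached as far as the arm can. A call is refused whole if a number of a shift passes 62.5 or a number of a turn 10.7, either way. A call with a gripper value outside its range is refused whole. The fingers move at their own pace and stop on an object; the grip force is fixed at half the most. Time passes only in rows, so rows that do not move let the fingers close. It gives the time, the measured TCP pose, the force and the opening at its end, in the units of the state.
- robot.get_obs(): the state, without advancing time (a new reading comes with each control period).
- snapshot(name): name is "side" or "top"; returns a dict with "img" (400x640x3 uint8, blue, green, red), "camera_matrix" (3x3 intrinsics, pixels), "origin" and "rotation" of the camera in the world. Camera axes: x right, y down, z forward; pixel columns grow to the right and rows downward; lengths in m; the calibration is good to about 2 mm. A picture is of the moment at which its call begins. There is no depth.
- robot.close_job(): hands the job in, once; it reports no verdict.
Trained networks look in a picture, given as the dict that the camera call returned (one of the last four; its "shot" number tells which), for a name from the list of things; names that differ only in an ending like _2 or _b are one class to them, and where a whole thing is asked for, a point or a joint stands for the part that bears it (a point fixed in the world has none). Each returns a list of dicts, best first, with "conf" (0 to 1); they miss things now and then, are a little off and sometimes report something else, mostly with a low value. They report only what shows in the picture. A call takes as long as a camera call. They do not tell look-alikes from the thing itself.
- models.spot_in(query, picture): "bbox" ([left, top, width, height] as shares, 0 to 1, of the picture: columns of its width, rows of its height, round what is visible of it).
- models.tip_of(query, picture): "centre" ([column, row] as shares, 0 to 1, of the picture: columns of its width, rows of its height: a listed point, or the origin of a listed thing).
The state is a dict: "time": time; "joint_positions": joint angles; "qvel": joint speeds; "joint_torque": joint torques, N m; "tool_pos": TCP position; "ee_rot": TCP orientation; "wrist_force": force on the tool from outside, world axes, zero at the start; "wrist_torque": the same for the moment, N m; "width": finger opening in m.
Only numpy, scipy, OpenCV 4.12 (cv2) and the standard library are available. Lean on these libraries where they do the work, as an engineer would, in place of code of your own. Each camera call takes 0.05 s, during which the arm holds its last target. There are 200 camera calls.

### The job

Take the pliers by their handles, bring their open jaws round the two ears of the open clip on the filter housing, and squeeze the pliers until the clip clicks shut and stays shut by itself. Keep the fingers off the housing and its clip, then lay the pliers down flat, without dropping them, on the middle of the rectangular plastic lid.

Things in the scene. Friction and masses are not known exactly. Their poses are not given: they have to be found in the camera images.
- cover: flat rectangular metal cover, 430 x 375 mm, lying fixed on top of the blue water bath; the pliers, the filter housing and the lid stand on it. Origin: centre of its underside; its upper face is 8 mm above that, 246 mm above the worktop
- holder: filter housing: grey turned plastic body 112 mm high on a round foot of 84 mm diameter, fixed on the cover. Origin: centre of the foot's underside. Its -x axis points to the clip's two ears. The steel clip, two half rings of 76 mm outer diameter, lies level round its flange on an upright hinge pin 43 mm behind the middle (+x)
- clip_ears (a point): midway between the clip's two ears, 50 mm from the housing's axis along its -x, 60 mm above the cover; axes as the housing's. The ears are upright steel plates, one at +y, one at -y, 24 mm high, 5 mm thick, reaching from 34 to 64 mm from the housing's axis. Open they measure 28 mm over their outer faces, shut 16 mm; both move equally and symmetrically
- clip (a joint): angle of one half of the clip: 0 = open, 0.07 = fully shut. A light spring opens it; past about 0.055 the catch has snapped over its ridge and holds it shut at about 0.065 to 0.07. Needs about 16 N squeezed across the ears (felt from 0.013 on), which takes about 20 to 25 N on the pliers' handles at pliers_grip
- pliers: loose clip pliers, lying flat, 192 mm long, about 0.16 kg, two crossed steel levers with black handles. Origin: underside, mid-length; +x to the jaws, z up. The frame belongs to the lever whose handle is at +y: open, x is the middle line; squeezed by joint angle q, the middle line is x turned by -q/2 about z. Pivot at x = 34 mm, jaw tips at 97 mm, handle ends at -99 mm
- pliers_grip (a point): midway between the handles, 65 mm behind the pivot, half-way up (10 mm above the underside); axes as the pliers'. Handles straight from 20 mm before to 60 mm behind it, 20 mm high, 12 mm thick, 54 mm over their outer faces when open: grip them from outside, across y. Each 0.1 rad of squeeze narrows them 6.5 mm here; with the clip just shut they measure about 23 mm
- pliers_pivot (a point): the pliers' pivot, half-way up (10 mm above the underside). The jaws reach 63 mm ahead of it and are 12 mm high (4 to 16 mm above the underside); 50 mm ahead of it they stand 40 mm apart when open and 16 mm apart, parallel, at joint angle 0.48. Boss radius 13 mm
- pliers_middle (a point): point at mid-length of the pliers, half-way up (10 mm above the underside)
- pliers_lever (a joint): squeeze of the pliers: 0 = sprung open, 0.56 = fully closed. A return spring opens them: about 5 N at the handles when open, 10 N when closed
- lid_spare: flat rectangular plastic lid, 170 mm (its y) x 115 mm (its x) x 8 mm, fixed on the cover; origin: centre of its underside
- catch: small dark spring catch on top of the clip's +y ear, 71 to about 85 mm above the cover; it snaps over a ridge on the other ear when the clip shuts. Origin on its hinge; nothing needs to be done to it
There are look-alikes about, which are no part of the job. What is shaped like the pliers but blue is not meant.

How it is judged:
On the way, in this order (a step that is already met when the one before it is completed fails the run):
1. the pliers' jaws stand round the ears of the still open clip (horizontal distance between pliers_pivot and clip_ears below 0.066 m and z of pliers_pivot in the frame of clip_ears between -0.018 and 0.018 m and value of joint clip below 0.04 rad), for 0.05 s.
2. the clip is squeezed shut between the pliers' jaws (value of joint clip above 0.06 rad and value of joint pliers_lever above 0.3 rad and contact force between pliers and holder above 0.5 N and horizontal distance between pliers_pivot and clip_ears below 0.066 m), for 0.05 s.
At the end, for the whole second after the job is handed in: the clip stays shut by its own catch (joint above 0.058) and the pliers lie flat (within 0.15 rad) and at rest on the lid, clear of the housing, their mid-length point within 45 mm (across the lid) and 55 mm (along it) of the lid's centre (value of joint clip above 0.058 rad and contact force between pliers and holder below 0.1 N and x of pliers_middle in the frame of lid_spare between -0.045 and 0.045 m and y of pliers_middle in the frame of lid_spare between -0.055 and 0.055 m and z of pliers_middle in the frame of lid_spare between 0.012 and 0.025 m and angle between pliers's own z axis and vertical below 0.15 rad and linear speed of pliers below 0.03 m/s); the robot touches nothing.
It fails at once if the fingers press on the filter housing or its clip (over 1 N) (contact force between the fingers and holder above 1 N).
It fails at once if the pliers are dropped (out of the fingers and faster than 0.8 m/s) (linear speed of pliers above 0.8 m/s and contact force between the fingers and pliers below 0.1 N).
It also fails if it takes over 51 s, if anything falls off the work surface, if the arm or the gripper's body presses on something with over 40 N, if the wrist force passes 120 N, or if a joint passes its speed limit or range.

## Working session

There is one attempt and no reset: what is moved stays moved. The work goes in short steps, Python scripts to look and compute and a tool call to move; the robot and the scene stay as the last step left them, time stands still between calls to the robot, and variables do not carry over. Pictures are saved under pics/ and viewed, about 8 in all and at most 12, crops included, and the job is handed in when it is done.

Besides the shell and the picture viewer there is one more tool, called after "Request:" as name(argument=value, ...) on one line, values as JSON. arm_command: Moves the arm, as the interface text tells. Its arguments: {"type":"object","properties":{"commands":{"type":"string"}},"required":["commands"]}

```bash
mkdir -p pics; ls; cat > h.py <<'E'
import numpy as np, cv2
from bench import robot, snapshot, models
def ray(s,px):
    K=np.array(s["camera_matrix"]);R=np.array(s["rotation"])
    d=R@np.linalg.solve(K,[px[0],px[1],1.]);return np.array(s["origin"]),d
def atz(s,px,z):
    o,d=ray(s,px);return o+d*(z-o[2])/d[2]
def proj(s,p):
    K=np.array(s["camera_matrix"]);R=np.array(s["rotation"])
    c=K@(R.T@(np.array(p)-np.array(s["origin"])));return c[:2]/c[2]
def st():
    o=robot.get_obs();print({k:np.round(o[k],4).tolist() for k in ("time","joint_positions","tool_pos","ee_rot","wrist_force","width")})
E
python3 - <<'E'
from h import *
st()
Z=dict(pliers=.246,pliers_grip=.256,pliers_pivot=.256,pliers_middle=.256,clip_ears=.306,holder=.246,lid_spare=.246,cover=.238,catch=.32)
for n in("top","side"):
    s=snapshot(n);cv2.imwrite(f"pics/{n}0.png",s["img"])
    print(n,np.round(s["origin"],3),np.round(s["rotation"],3).tolist())
    for q,z in Z.items():
        for r in models.tip_of(q,s)[:3]:
            p=np.array(r["centre"])*[640,400]
            print(q,round(r["conf"],2),p.round(1),atz(s,p,z).round(4))
E
```

```text
pics
{'time': 0.0, 'joint_positions': [-1.3221, 0.088, 1.3722, -0.0, 1.6836, -0.1031], 'tool_pos': [0.1894, -0.5158, 0.2043], 'ee_rot': [-3.1394, -0.0002, 0.3518], 'wrist_force': [0.1609, 1.1411, 0.664], 'width': 0.0942}
top [ 0.234 -0.282  1.646] [-2.953, 0.006, -1.571]Traceback (most recent call last):
  File "<stdin>", line 10, in <module>
  File "h.py", line 7, in atz
    o,d=ray(s,px);return o+d*(z-o[2])/d[2]
                                      ~^^^
IndexError: invalid index to scalar variable.
```

```bash
sed -i 's/R=np.array(s\["rotation"\])/R=Rotation.from_euler("xyz",s["rotation"]).as_matrix()/; 1i from scipy.spatial.transform import Rotation' h.py
python3 - <<'E'
from h import *
Z=dict(pliers=.246,pliers_grip=.256,pliers_pivot=.256,pliers_middle=.256,clip_ears=.306,holder=.246,lid_spare=.246,cover=.238,catch=.32)
for n in("top","side"):
    s=snapshot(n);cv2.imwrite(f"pics/{n}0.png",s["img"])
    print(n,np.round(s["origin"],3),np.round(s["rotation"],3).tolist(),np.round(s["camera_matrix"],0).tolist())
    for q,z in Z.items():
        for r in models.tip_of(q,s)[:3]:
            p=np.array(r["centre"])*[640,400]
            print(q,round(r["conf"],2),p.round(1),atz(s,p,z).round(4))
E
```

```text
top [ 0.234 -0.282  1.646] [-2.953, 0.006, -1.571] [[468.0, 0.0, 322.0], [0.0, 468.0, 198.0], [0.0, 0.0, 1.0]]
pliers 0.92 [418.4 249.8] [ 0.3448 -0.5615  0.246 ]
pliers 0.77 [332.1 206. ] [ 0.4777 -0.3048  0.246 ]
pliers_grip 0.93 [421.3 262.9] [ 0.3056 -0.5667  0.256 ]
pliers_grip 0.68 [335.5 218. ] [ 0.4394 -0.3146  0.256 ]
pliers_pivot 0.95 [331.3 194.3] [ 0.5119 -0.3025  0.256 ]
pliers_pivot 0.62 [420.8 241.8] [ 0.3677 -0.5677  0.256 ]
pliers_pivot 0.55 [225.2 195. ] [0.5103 0.0196 0.256 ]
pliers_middle 0.81 [421.6 249.5] [ 0.3448 -0.5692  0.256 ]
pliers_middle 0.67 [331.7 206.9] [ 0.4733 -0.3035  0.256 ]
clip_ears 0.58 [282.  166.2] [ 0.587  -0.1561  0.306 ]
holder 0.96 [289.  157.3] [ 0.6312 -0.1719  0.246 ]
lid_spare 0.63 [225.3 196.1] [0.5089 0.0214 0.246 ]
catch 0.64 [279.7 159.3] [ 0.6042 -0.1503  0.32  ]
side [ 0.104 -1.349  1.205] [-2.294, -0.016, -0.359] [[446.0, 0.0, 313.0], [0.0, 446.0, 197.0], [0.0, 0.0, 1.0]]
pliers 0.83 [300.8 323.6] [ 0.3059 -0.767   0.246 ]
pliers 0.6 [304.2 191.2] [ 0.4821 -0.2996  0.246 ]
pliers_grip 0.96 [290.3 190.5] [ 0.4365 -0.2922  0.256 ]
pliers_grip 0.93 [293.5 326.4] [ 0.2846 -0.7744  0.256 ]
pliers_pivot 0.88 [308.2 187. ] [ 0.4979 -0.295   0.256 ]
pliers_pivot 0.58 [312.4 313.2] [ 0.3406 -0.7551  0.256 ]
pliers_middle 0.84 [299.3 190.2] [ 0.4648 -0.3005  0.256 ]
pliers_middle 0.66 [297.2 323.6] [ 0.2956 -0.7701  0.256 ]
clip_ears 0.94 [318.4 143.8] [ 0.592  -0.1407  0.306 ]
holder 0.61 [332.2 161.5] [ 0.6316 -0.1795  0.246 ]
lid_spare 0.89 [282.3 138.9] [0.5065 0.0157 0.246 ]
cover 0.93 [290.5 168.5] [ 0.4811 -0.1591  0.238 ]
catch 0.46 [319.1 141. ] [ 0.5929 -0.1443  0.32  ]
```

View pics/top0.png

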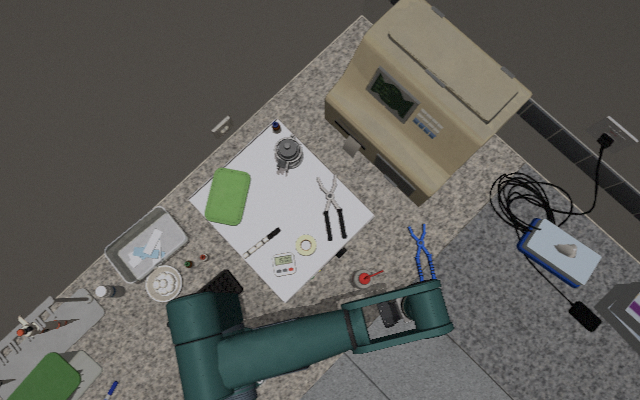

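View pics/side0.png

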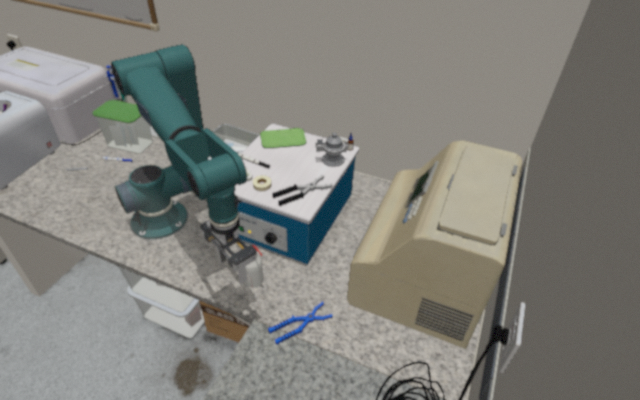

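```bash
python3 - <<'E'
import cv2
a=cv2.imread("pics/top0.png")[125:255,190:370]
b=cv2.imread("pics/side0.png")[115:215,230:370]
cv2.imwrite("pics/ct.png",cv2.resize(a,None,fx=4.4,fy=4.4,interpolation=cv2.INTER_CUBIC))
cv2.imwrite("pics/cs.png",cv2.resize(b,None,fx=5.5,fy=5.5,interpolation=cv2.INTER_CUBIC))
E
```

```text
(no output)
```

View pics/ct.png

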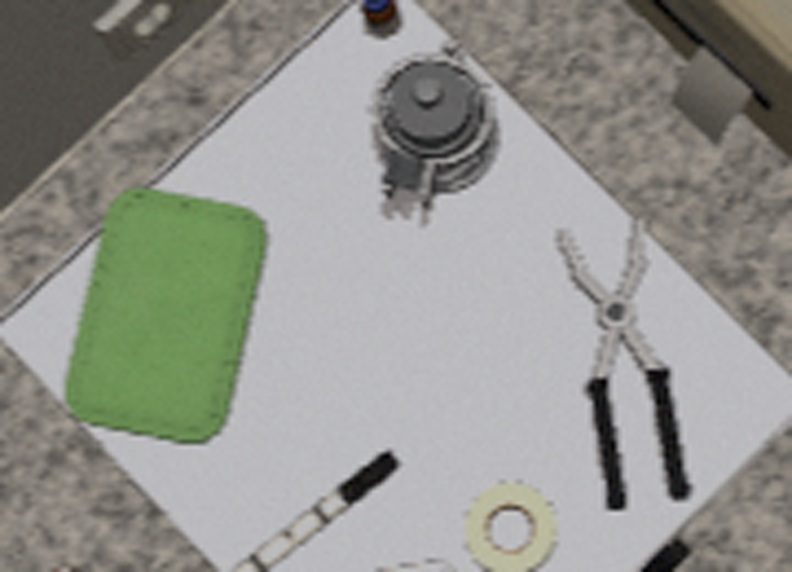

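View pics/cs.png

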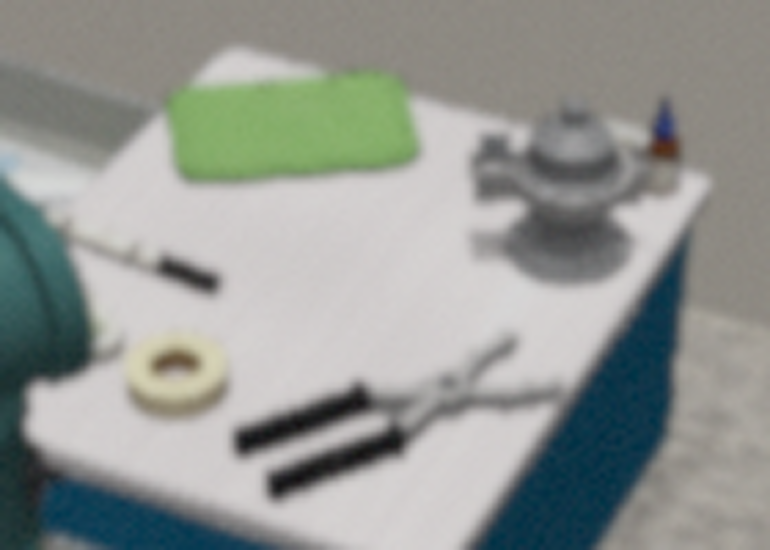

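```bash
python3 - <<'E'
from h import *
s=snapshot("top"); t=snapshot("side")
P=lambda u,v,z:atz(s,(190+u/4.4,125+v/4.4),z)
S=lambda u,v,z:atz(t,(230+u/5.5,115+v/5.5),z)
z=.266
for n,uv in dict(hLf=(598,385),hLb=(616,500),hRf=(658,372),hRb=(682,492),piv=(616,312),jL=(562,235),jR=(638,222)).items(): print(n,P(*uv,z).round(4))
for n,uv in dict(hLf=(362,393),hLb=(243,440),hRf=(398,437),hRb=(276,486),piv=(450,388),jL=(510,342),jR=(556,390)).items(): print(' side',n,S(*uv,z).round(4))
print("earL tip",P(388,215,.318).round(4),"earR tip",P(427,222,.318).round(4))
print("catch",P(402,170,.326).round(4), "hingepin",P(452,50,.318).round(4),"top",P(428,92,.358).round(4))
print("side top",S(572,104,.358).round(4),"side ear",S(485,160,.318).round(4))
g=s["img"].astype(int);m=((g[...,1]-g[...,2]>25)&(g[...,1]-g[...,0]>25)).astype(np.uint8);m[:, :195]=0;m[:,260:]=0;m[:160]=0;m[230:]=0
c=max(cv2.findContours(m,0,2)[0],key=cv2.contourArea)
pts=np.array([atz(s,p[0],.254)[:2] for p in c],np.float32);print("lid",cv2.minAreaRect(pts))
for z in(.246,.306,.358):print(z,proj(s,(.6313,-.1755,z)).round(1),[((proj(s,(.6313,-.1755,z))-[190,125])*4.4).round(0)])
for k in range(3):
  for cam,nm in((s,'top'),(t,'side')):
    for q,z in dict(clip_ears=.306,holder=.246,catch=.317).items():
        for r in models.tip_of(q,cam)[:1]:
            print(nm,q,round(r["conf"],2),atz(cam,np.array(r["centre"])*[640,400],z).round(4))
  break
E
```

```text
hLf [ 0.4546 -0.2859  0.266 ]
hLb [ 0.3763 -0.2978  0.266 ]
hRf [ 0.4635 -0.3267  0.266 ]
hRb [ 0.3817 -0.3422  0.266 ]
piv [ 0.5051 -0.2983  0.266 ]
jL [ 0.5592 -0.2613  0.266 ]
jR [ 0.5683 -0.3137  0.266 ]
 side hLf [ 0.4564 -0.29    0.266 ]
 side hLb [ 0.3776 -0.307   0.266 ]
 side hRf [ 0.4633 -0.3346  0.266 ]
 side hRb [ 0.3838 -0.3513  0.266 ]
 side piv [ 0.5074 -0.3031  0.266 ]
 side jL [ 0.5571 -0.2744  0.266 ]
 side jR [ 0.5663 -0.3259  0.266 ]
earL tip [ 0.5608 -0.1465  0.318 ] earR tip [ 0.556  -0.1724  0.318 ]
catch [ 0.5895 -0.156   0.326 ] hingepin [ 0.6752 -0.1877  0.318 ] top [ 0.6333 -0.1752  0.358 ]
side top [ 0.6356 -0.173   0.358 ] side ear [ 0.5842 -0.1582  0.318 ]
lid ((0.5083215236663818, 0.013523776084184647), (0.11203619092702866, 0.16737782955169678), 78.65433502197266)
0.246 [290.2 157.3] [array([441., 142.])]
0.306 [288.7 151.8] [array([434., 118.])]
0.358 [287.4 146.6] [array([428.,  95.])]
top holder 0.76 [ 0.6329 -0.1724  0.246 ]
top catch 0.56 [ 0.5975 -0.1441  0.317 ]
side clip_ears 0.96 [ 0.594 -0.153  0.306]
side holder 0.77 [ 0.625  -0.1943  0.246 ]
side catch 0.39 [ 0.5888 -0.1427  0.317 ]
```

Request:
arm_command(commands="0 0 -45 0 0 0 1; 0 0 -45 0 0 0 1; 0 0 -45 0 0 0 1; 44 -15 0 0 0 0 1; 44 -15 0 0 0 0 1; 44 -15 0 0 0 0 1; 44 -15 0 0 0 0 1; 44 -15 0 0 0 0 1; 44 -15 0 0 0 0 1; 44 -15 0 0 0 0 1; 0 0 0 0 0 10.2 1; 0 0 0 0 0 0 1")

```text
time: 3.0
tool_pos: [0.4507, -0.3056, 0.3439]
ee_rot: [-3.14, -0.002, 0.169]
wrist_force: [0.3, -0.2, 0.4]
width: 0.094
```

```bash
cat >> h.py <<'E'
def goto(p,yaw):
    "print tool-frame shift (mm) and rz (deg) from here to TCP p, world yaw deg, tool down"
    o=robot.get_obs();R=Rotation.from_euler("xyz",o["ee_rot"]);T=Rotation.from_euler("xyz",[np.pi,0,np.radians(yaw)])
    print("shift",(R.inv().apply(np.array(p)-o["tool_pos"])*1e3).round(1),"turn",np.degrees((R.inv()*T).as_rotvec()).round(1),"world",np.round(o["tool_pos"],4),np.round(o["ee_rot"],3),"w",round(float(o["width"]),4),"t",round(float(o["time"]),2),"F",np.round(o["wrist_force"],1))
E
python3 - <<'E'
from h import *
goto((.442,-.311,.28),10)
s=snapshot("top");t=snapshot("side")
for q,z in dict(pliers_grip=.256,pliers_pivot=.256,clip_ears=.306,holder=.246,catch=.317).items():
  for cam,nm in((s,'top'),(t,'side')):
    for r in models.tip_of(q,cam)[:2]:
            print(nm,q,round(r["conf"],2),atz(cam,np.array(r["centre"])*[640,400],z).round(4))
# overlay ears/hinge for yaw candidates, side by side
def tile(cam,x0,y0,w,h,f,yaw):
    im=cv2.resize(cam["img"][y0:y0+h,x0:x0+w],None,fx=f,fy=f,interpolation=cv2.INTER_CUBIC)
    c=np.cos(np.radians(yaw));n=np.sin(np.radians(yaw));W=lambda x,y,z:(.633+c*x-n*y,-.175+n*x+c*y,z)
    px=lambda p:tuple(int(v) for v in ((proj(cam,p)-[x0,y0]+.5)*f))
    for sg in(1,-1):
        for z,col in((.318,(0,0,255)),(.294,(255,0,0))):
            q=[px(W(x,sg*y,z)) for x,y in((-34,.009),(-64,.009),(-64,.014),(-34,.014))] if 0 else [px(W(x/1e3,sg*y/1e3,z)) for x,y in((-34,9),(-64,9),(-64,14),(-34,14))]
            cv2.polylines(im,[np.array(q)],True,col,1)
    cv2.circle(im,px(W(.043,0,.312)),4,(0,255,0),1);return im
A=[tile(s,265,130,50,55,5,y) for y in(-8,-14,-20)];B=[tile(t,300,120,50,55,5,y) for y in(-8,-14,-20)]
cv2.imwrite("pics/ears.png",np.vstack([np.hstack(A),np.hstack(B)]))
cv2.imwrite("pics/ctop1.png",cv2.resize(s["img"][150:260,290:370],None,fx=5,fy=5,interpolation=cv2.INTER_CUBIC))
E
```

```text
shift [-9.6  4.  63.9] turn [-0.1 -0.1 -0.3] world [ 0.4507 -0.3056  0.3439] [-3.14e+00 -2.00e-03  1.69e-01] w 0.094 t 3.0 F [ 0.3 -0.2  0.4]
top pliers_grip 0.86 [ 0.3081 -0.5638  0.256 ]
top pliers_grip 0.66 [ 0.4391 -0.3062  0.256 ]
side pliers_grip 0.82 [ 0.2826 -0.764   0.256 ]
side pliers_grip 0.63 [ 0.452  -0.3045  0.256 ]
top pliers_pivot 0.81 [ 0.3697 -0.5678  0.256 ]
side pliers_pivot 0.75 [ 0.3306 -0.7539  0.256 ]
side pliers_pivot 0.55 [ 0.4926 -0.3082  0.256 ]
top clip_ears 0.94 [ 0.5996 -0.1542  0.306 ]
side clip_ears 0.78 [ 0.5901 -0.1439  0.306 ]
top holder 0.81 [ 0.6365 -0.1752  0.246 ]
side holder 0.69 [ 0.6337 -0.1936  0.246 ]
side holder 0.29 [ 0.4752 -0.1672  0.246 ]
top catch 0.48 [ 0.6048 -0.1504  0.317 ]
side catch 0.36 [ 0.6006 -0.1402  0.317 ]
```

View pics/ears.png

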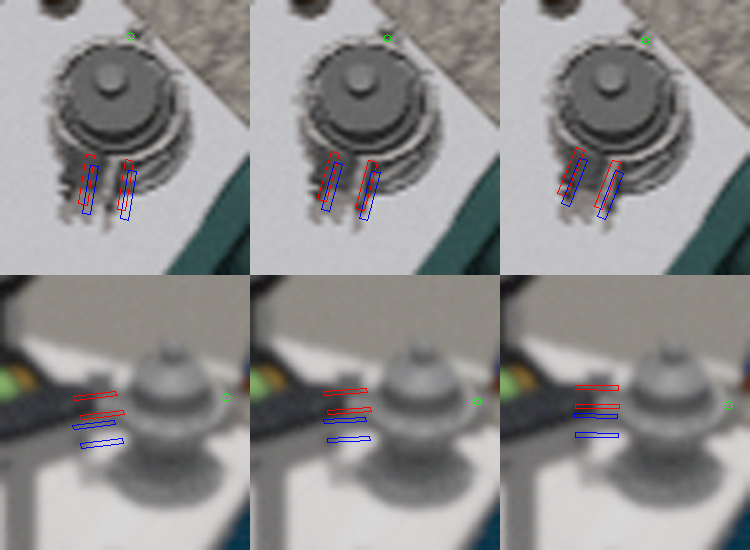

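Request:
arm_command(commands="-10 4 30 0 0 -0.3 1; 0 0 30 0 0 0 1; 0 0 15 0 0 0 1; 0 0 0 0 0 0 1")

```text
time: 4.1
tool_pos: [0.4412, -0.3123, 0.2682]
ee_rot: [3.141, -0.004, 0.171]
wrist_force: [0.0, 0.3, 0.8]
width: 0.0938
```

```bash
python3 - <<'E'
from h import *
goto((.442,-.310,.2495),10)
E
```

```text
shift [ 1.2 -2.2 18.7] turn [ 0.1 -0.2 -0.2] world [ 0.4412 -0.3123  0.2682] [ 3.141 -0.004  0.171] w 0.0938 t 4.1 F [0.  0.3 0.8]
```

Request:
arm_command(commands="1 -2 12 0 0 0 1; 0 0 6 0 0 0 0.8; 0 0 0 0 0 0 0.65; 0 0 0 0 0 0 0.5; 0 0 0 0 0 0 0.5; 0 0 0 0 0 0 0.5")

```text
time: 4.85
tool_pos: [0.4431, -0.3108, 0.2524]
ee_rot: [3.136, -0.007, 0.172]
wrist_force: [-0.5, 0.2, -1.1]
width: 0.0487
```

```bash
python3 - <<'E'
from h import *
goto((.442,-.310,.2495),10)
E
```

```text
shift [-1.  -1.   2.9] turn [ 0.3 -0.4 -0.2] world [ 0.4431 -0.3108  0.2524] [ 3.136 -0.007  0.172] w 0.0487 t 4.85 F [-0.5  0.2 -1.1]
```

Request:
arm_command(commands="0 0 -5 0 0 0 0.5; 0 0 -10 0 0 0 0.5; 0 0 -15 0 0 0 0.5; 0 0 -15 0 0 0 0.5; 0 0 0 0 0 0 0.5")

```text
time: 5.48
tool_pos: [0.443, -0.3109, 0.3013]
ee_rot: [3.135, -0.008, 0.172]
wrist_force: [-0.6, 0.1, -1.2]
width: 0.047
```

```bash
python3 - <<'E'
from h import *
goto((.442,-.310,.2495),10)
s=snapshot("top");t=snapshot("side")
for q in("pliers_pivot","pliers_grip"):
  for cam,nm in((s,'top'),(t,'side')):
    for r in models.tip_of(q,cam)[:2]:
       p=np.array(r["centre"])*[640,400];print(nm,q,round(r["conf"],2),p.round(1),atz(cam,p,.3).round(4))
a=cv2.resize(s["img"][140:260,270:370],None,fx=3.7,fy=4.5,interpolation=2);b=cv2.resize(t["img"][110:230,230:360],None,fx=3.2,fy=4.5,interpolation=2)
cv2.imwrite("pics/lift.png",np.hstack([a,b]))
E
```

```text
shift [-1.2 -1.4 51.8] turn [ 0.4 -0.5 -0.2] world [ 0.443  -0.3109  0.3013] [ 3.135 -0.008  0.172] w 0.047 t 5.47 F [-0.6  0.1 -1.2]
top pliers_pivot 0.89 [421.1 241.1] [ 0.3654 -0.5596  0.3   ]
side pliers_pivot 0.92 [311.9 179.1] [ 0.5042 -0.3107  0.3   ]
side pliers_pivot 0.72 [310.6 312.8] [ 0.3261 -0.7801  0.3   ]
top pliers_grip 0.88 [421.6 261.3] [ 0.3078 -0.5588  0.3   ]
top pliers_grip 0.47 [337.7 213.5] [ 0.4462 -0.3202  0.3   ]
side pliers_grip 0.74 [295.7 183.5] [ 0.448  -0.3143  0.3   ]
```

View pics/lift.png

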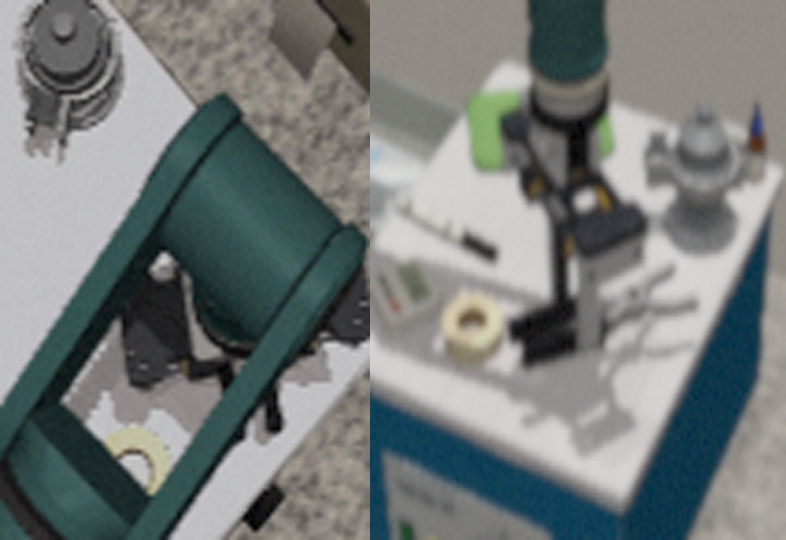

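Request:
arm_command(commands="-14 -23 0 0 0 0 0.5; -14 -23 0 0 0 0 0.5; -14 -23 0 0 0 0 0.5; 0 0 0 0 0 7 0.5; 0 0 0 0 0 7 0.5; 0 0 0 0 0 7 0.5; 0 0 0 0 0 5.5 0.5; 0 0 0 0 0 0 0.5")

```text
time: 6.78
tool_pos: [0.3859, -0.246, 0.2936]
ee_rot: [-3.138, 0.002, -0.304]
wrist_force: [0.3, -0.9, -1.0]
width: 0.0474
```

```bash
python3 - <<'E'
from h import *
goto((.4134,-.1085,.304),-16.5)
E
```

```text
shift [ -15.  -139.5   -9.9] turn [-0.2  0.1 -0.9] world [ 0.3859 -0.246   0.2936] [-3.138e+00  2.000e-03 -3.040e-01] w 0.0474 t 6.78 F [ 0.3 -0.9 -1. ]
```

Request:
arm_command(commands="-4 -23 -4 0 0 -0.9 0.5; -3 -23 -4 0 0 0 0.5; -3 -23 -2 0 0 0 0.5; -3 -23 0 0 0 0 0.5; -2 -23 0 0 0 0 0.5; 0 -23 0 0 0 0 0.5; 0 0 0 0 0 0 0.5; 0 0 0 0 0 0 0.5")

```text
time: 7.78
tool_pos: [0.4101, -0.1057, 0.3021]
ee_rot: [-3.137, 0.006, -0.276]
wrist_force: [-0.3, 0.4, -1.5]
width: 0.0471
```

```bash
python3 - <<'E'
from h import *
goto((.4134,-.1085,.304),-16.5)
s=snapshot("top");t=snapshot("side")
for q in("pliers_pivot","clip_ears"):
  for cam,nm in((s,'top'),(t,'side')):
    for r in models.tip_of(q,cam)[:2]:
       p=np.array(r["centre"])*[640,400];print(nm,q,round(r["conf"],2),p.round(1),atz(cam,p,.308).round(4))
print("exp pivot px",[proj(c,(.4134+.0604,-.1085-.0179,.308)).round(1) for c in(s,t)])
a=cv2.resize(s["img"][130:230,240:330],None,fx=4.4,fy=4.4,interpolation=2);b=cv2.resize(t["img"][110:210,250:340],None,fx=4.4,fy=4.4,interpolation=2)
cv2.imwrite("pics/pre.png",np.hstack([a,b]))
E
```

```text
shift [ 3.9  1.8 -2. ] turn [-0.3  0.3  0.7] world [ 0.4101 -0.1057  0.3021] [-3.137  0.006 -0.276] w 0.0471 t 7.78 F [-0.3  0.4 -1.5]
top pliers_pivot 0.92 [419.8 243. ] [ 0.3593 -0.5539  0.308 ]
top pliers_pivot 0.67 [271.7 205.1] [ 0.4698 -0.1281  0.308 ]
side pliers_pivot 0.79 [313.5 315.7] [ 0.3277 -0.7949  0.308 ]
side pliers_pivot 0.68 [282.9 156.2] [ 0.4509 -0.1721  0.308 ]
top clip_ears 0.59 [281.8 166.9] [ 0.5843 -0.1557  0.308 ]
side clip_ears 0.9 [317.4 146.8] [ 0.581  -0.1592  0.308 ]
exp pivot px [array([271.1, 203.8]), array([285.2, 147.5])]
```

View pics/pre.png

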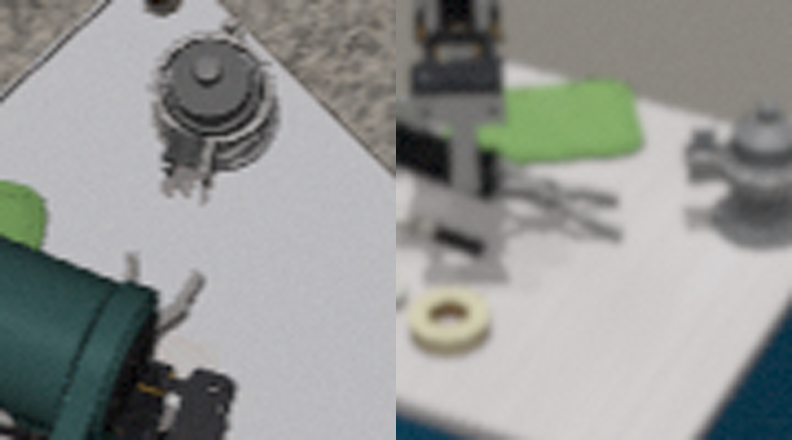

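```bash
cat >> h.py <<'E'
def tri(a,pa,b,pb):
    o1,d1=ray(a,pa);o2,d2=ray(b,pb);d1/=np.linalg.norm(d1);d2/=np.linalg.norm(d2)
    k=np.linalg.lstsq(np.c_[d1,-d2],o2-o1,rcond=None)[0];p,q=o1+k[0]*d1,o2+k[1]*d2
    return ((p+q)/2).round(4),round(float(np.linalg.norm(p-q)),4)
E
python3 - <<'E'
from h import *
s=snapshot("top");t=snapshot("side")
print(tri(s,(270,188.6),t,(299.8,155.5)),tri(s,(284.5,192.5),t,(300.9,163.9)),tri(s,(271.7,205.1),t,(282.9,156.2)))
T=robot.get_obs()["tool_pos"];print(T,proj(t,T),proj(t,(T[0],T[1],T[2]+.004)))
E
```

```text
(array([ 0.5309, -0.1157,  0.2527]), 0.0004) (array([ 0.5195, -0.1598,  0.2492]), 0.0006) (array([ 0.471 , -0.1231,  0.2707]), 0.0108)
[ 0.41021999 -0.10572046  0.30218608] [265.9365682  149.16290608] [265.87346157 148.21628916]
```

Request:
arm_command(commands="0 0 -20 0 0 0 0.5; 0 0 -10 0 0 0 0.5; 3 24 0 0 0 0 0.5; 3 24 0 0 0 0 0.5; 3 24 0 0 0 0 0.5; 3 24 0 0 0 0 0.5; 3 24 0 0 0 0 0.5; 0 24 0 0 0 0 0.5; 0 0 0 0 0 -8.8 0.5; 0 0 0 0 0 -8.8 0.5; 0 0 0 0 0 -8.5 0.5; 0 0 0 0 0 0 0.5")

```text
time: 9.68
tool_pos: [0.3843, -0.2547, 0.3308]
ee_rot: [-3.133, 0.004, 0.19]
wrist_force: [-0.3, 0.7, -1.3]
width: 0.0474
```

```bash
python3 - <<'E'
from h import *
goto((.44,-.29,.30),10)
t=snapshot("side");print(np.round(robot.get_obs()["wrist_torque"],3))
for r in models.tip_of("pliers_pivot",t)[:2]:
   p=np.array(r["centre"])*[640,400];print(p.round(1))
T=robot.get_obs()["tool_pos"];R=Rotation.from_euler("xyz",robot.get_obs()["ee_rot"])
for d in(0,20,40,60): 
   a=np.radians(d);print(d,proj(t,T+R.apply([.063*np.cos(a),0,.063*np.sin(a)])+[0,0,.004]).round(1))
E
```

```text
shift [48.2 45.5 30.2] turn [-0.5  0.3  0.9] world [ 0.3843 -0.2547  0.3308] [-3.133  0.004  0.19 ] w 0.0474 t 9.68 F [-0.3  0.7 -1.3]
[ 0.052 -0.035  0.052]
[282.7 173.4]
[310.3 313.8]
0 [287.9 162.1]
20 [286.9 167.7]
40 [284.1 173.3]
60 [279.7 178.2]
```

Request:
arm_command(commands="16 15 0 0 0 0.9 0.5; 16 15 0 0 0 0 0.5; 16 15 0 0 0 0 0.5; 0 0 15 0 0 0 0.5; 0 0 15 0 0 0 0.5; 0 0 15 0 0 0 0.5; 0 0 15 0 0 0 0.5; 0 0 10 0 0 0 0.5; 0 0 6 0 0 0 0.5; 0 0 0 0 0 0 0.5")

```text
time: 11.02
tool_pos: [0.4382, -0.2892, 0.2518]
ee_rot: [-3.136, 0.003, 0.164]
wrist_force: [-0.0, 0.5, -1.5]
width: 0.047
```

```bash
python3 - <<'E'
from h import *
goto((.44,-.29,.25),10)
t=snapshot("side");s=snapshot("top")
T=robot.get_obs()["tool_pos"]
for n,c in(("side",t),("top",s)):
  for q in("pliers_pivot","pliers_grip","pliers_middle"):
    for r in models.tip_of(q,c)[:2]:
       p=np.array(r["centre"])*[640,400];print(n,q,atz(c,p,.256).round(3))
cv2.imwrite("pics/set.png",np.hstack([cv2.resize(c["img"][150:250,260:370],None,fx=3.6,fy=3.6,interpolation=2) for c in(s,t)]))
E
```

```text
shift [1.7 1.1 1.8] turn [-0.3  0.2 -0.6] world [ 0.4382 -0.2892  0.2518] [-3.136e+00  3.000e-03  1.640e-01] w 0.047 t 11.03 F [-0.   0.5 -1.5]
side pliers_pivot [ 0.33  -0.757  0.256]
side pliers_pivot [ 0.505 -0.277  0.256]
side pliers_grip [ 0.447 -0.3    0.256]
side pliers_grip [ 0.285 -0.78   0.256]
side pliers_middle [ 0.297 -0.761  0.256]
side pliers_middle [ 0.47  -0.281  0.256]
top pliers_pivot [ 0.371 -0.563  0.256]
top pliers_grip [ 0.303 -0.567  0.256]
top pliers_grip [ 0.436 -0.303  0.256]
top pliers_middle [ 0.345 -0.562  0.256]
```

```bash
python3 - <<'E'
from h import *
s=snapshot("top")
for n,uv in dict(capTip=(395,458),capR=(398,465),capB=(345,495),end=(240,570)).items(): print(n,atz(s,(190+uv[0]/4.4,125+uv[1]/4.4),.252).round(4))
u=np.array([np.cos(np.radians(-16.5)),np.sin(np.radians(-16.5))]);v=np.array([-u[1],u[0]])
ears=np.array([.585,-.1593]);piv=ears-.056*u
for n,uv in dict(capTip=(395,458),capL=(385,450),capR=(400,468)).items():
    p=atz(s,(190+uv[0]/4.4,125+uv[1]/4.4),.252)[:2]-piv;print(n,"pliers x",34+1e3*p@u,"y",1e3*p@v)
goto((.44,-.29,.25),10)
E
```

```text
capTip [ 0.4066 -0.1474  0.252 ]
capR [ 0.4018 -0.1495  0.252 ]
capB [ 0.3814 -0.1138  0.252 ]
end [ 0.3307 -0.044   0.252 ]
capTip pliers x -84.42436068657571 y -39.27340531832659
capL pliers x -81.11936689552721 y -31.078953155716622
capR pliers x -89.99519509336055 y -44.5961016849991
shift [1.8 1.1 1.3] turn [-0.4  0.3 -0.6] world [ 0.4381 -0.2892  0.2513] [-3.135  0.005  0.164] w 0.0469 t 11.47 F [-0.3 -0.2 -1.1]
```

Request:
arm_command(commands="0 0 -15 0 0 0 0.5; 0 0 -20 0 0 0 0.5; -18 -23 -10 0 0 0 0.5; -18 -23 0 0 0 0 0.5; -14 -23 0 0 0 0 0.5; 0 -23 0 0 0 7.5 0.5; 0 -20 0 0 0 7.5 0.5; 0 -20 0 0 0 7.5 0.5; 0 0 0 0 0 7 0.5; 0 0 0 0 0 0 0.5")

```text
time: 12.72
tool_pos: [0.3754, -0.1644, 0.3095]
ee_rot: [-3.14, -0.006, -0.367]
wrist_force: [-0.1, 0.3, -1.2]
width: 0.047
```

```bash
python3 - <<'E'
from h import *
goto((.4722,-.1183,.29),-20)
E
```

```text
shift [ 73.7 -77.8  20.1] turn [-0.1 -0.4 -1. ] world [ 0.3754 -0.1644  0.3095] [-3.14  -0.006 -0.367] w 0.047 t 12.72 F [-0.1  0.3 -1.2]
```

Request:
arm_command(commands="0 -22 0 0 0 -1 0.5; 0 -22 0 0 0 0 0.5; 0 -22 0 0 0 0 0.5; 12 -12 0 0 0 0 0.5; 20 0 0 0 0 0 0.5; 20 0 5 0 0 0 0.5; 20 0 12 0 0 0 0.5; 0 0 15 0 0 0 0.5; 0 0 15 0 0 0 0.5; 0 0 8 0 0 0 0.5; 0 0 0 0 0 0 0.5")

```text
time: 14.1
tool_pos: [0.4755, -0.1171, 0.2565]
ee_rot: [3.141, -0.011, -0.339]
wrist_force: [0.3, 0.1, -1.4]
width: 0.0474
```

```bash
python3 - <<'E'
from h import *
goto((.4722,-.1183,.25),-20)
s=snapshot("top");t=snapshot("side")
for n,c in(("side",t),("top",s)):
  for q in("pliers_pivot","pliers_middle"):
    for r in models.tip_of(q,c)[:3]:
       p=np.array(r["centre"])*[640,400];print(n,q,round(r["conf"],2),atz(c,p,.256).round(3))
cv2.imwrite("pics/set.png",np.hstack([cv2.resize(c["img"][y:y+90,x:x+80],None,fx=5,fy=5,interpolation=2) for c,x,y in((s,250,135),(t,265,115))]))
E
```

```text
shift [-2.8  2.2  6.5] turn [ 0.  -0.6  0.6] world [ 0.4755 -0.1171  0.2565] [ 3.141 -0.011 -0.339] w 0.0474 t 14.1 F [ 0.3  0.1 -1.4]
side pliers_pivot 0.84 [ 0.343 -0.751  0.256]
side pliers_pivot 0.3 [ 0.512 -0.124  0.256]
side pliers_middle 0.74 [ 0.294 -0.77   0.256]
side pliers_middle 0.7 [ 0.514 -0.127  0.256]
side pliers_middle 0.23 [ 0.479 -0.169  0.256]
top pliers_pivot 0.93 [ 0.362 -0.566  0.256]
top pliers_pivot 0.61 [ 0.554 -0.141  0.256]
top pliers_middle 0.73 [ 0.347 -0.575  0.256]
top pliers_middle 0.41 [0.502 0.018 0.256]
```

View pics/set.png

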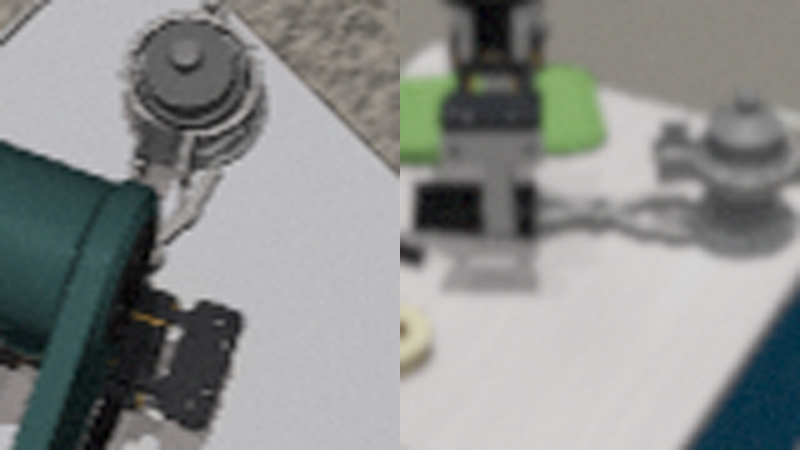

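```bash
python3 - <<'E'
from h import *
s=snapshot("top")
Q=lambda u,v,z:atz(s,(250+u/5-.4,135+v/5-.4),z).round(4)
print("tipR out",Q(220,175,.262),"jaw root",Q(165,240,.262),"left jaw?",Q(150,175,.262))
print("earR inner/outer tip",Q(190,180,.318),"earR root",Q(190,140,.318),"knob",Q(185,55,.358))
T=robot.get_obs()["tool_pos"];y=robot.get_obs()["ee_rot"][2]
im=cv2.resize(s["img"][125:205,250:330],None,fx=7,fy=7,interpolation=2)
px=lambda p:tuple(int(v) for v in ((proj(s,p)-[250,125]+.5)*7))
u=np.array([np.cos(y),np.sin(y)]);v=np.array([-u[1],u[0]]);q=.108
for sg in(1,-1):   # predicted jaws inner line, 36..63 ahead at 10 high
    for z in (.262,):
        a=[T[:2]+(.063+d)*u+sg*v*(.020-.0025*q/.1) for d in(.040,.063)]
        cv2.line(im,px((*a[0],z)),px((*a[1],z)),(0,0,255),1)
Y=np.radians(-16.5);U=np.array([np.cos(Y),np.sin(Y)]);V=np.array([-U[1],U[0]]);C=np.array([.633,-.1735])
for sg in(1,-1):
    e=[C-U*d+sg*V*w for d,w in((.034,.008),(.064,.010),(.064,.015),(.034,.013))]
    cv2.polylines(im,[np.array([px((*p,.318)) for p in e])],True,(255,0,0),1)
cv2.circle(im,px((*C,.358)),5,(0,255,0),1);cv2.circle(im,px((*(C+.043*U),.318)),4,(0,255,0),1)
cv2.imwrite("pics/ov.png",im)
E
```

```text
tipR out [ 0.5878 -0.1876  0.262 ] jaw root [ 0.5472 -0.1546  0.262 ] left jaw? [ 0.5879 -0.1448  0.262 ]
earR inner/outer tip [ 0.5706 -0.1739  0.318 ] earR root [ 0.5947 -0.1735  0.318 ] knob [ 0.6343 -0.1733  0.358 ]
```

View pics/ov.png

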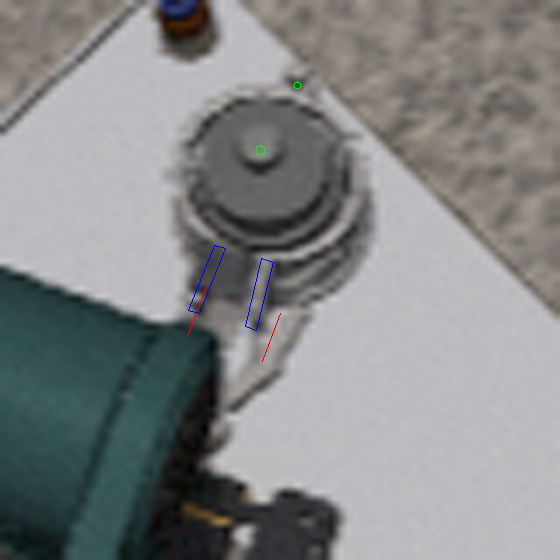

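Request:
arm_command(commands="0 0 0 0 0 0 0.63; 0 0 5 0 0 0 0.63; 0 0 4 0 0 0 0.63; 0 0 0 0 0 0 0.5; 0 0 0 0 0 0 0.5; 0 0 0 0 0 0 0.5")

```text
time: 15.2
tool_pos: [0.4768, -0.1175, 0.2492]
ee_rot: [3.141, -0.015, -0.339]
wrist_force: [0.1, -1.1, -0.2]
width: 0.0475
```

```bash
python3 - <<'E'
from h import *
goto((.471,-.1255,.27),-17)
E
```

```text
shift [ -2.5   9.4 -20.9] turn [ 0.  -0.8 -2.4] world [ 0.4768 -0.1175  0.2492] [ 3.141 -0.015 -0.339] w 0.0475 t 15.2 F [ 0.1 -1.1 -0.2]
```

Request:
arm_command(commands="0 0 -12 0 0 0 0.5; -1 5 -6 0 0 -1.2 0.5; -1 5 0 0 1 -1.2 0.5; 0 0 -14 0 1 0 0.5; 0 0 -14 0 1 0 0.5; 0 0 -6 0 0 0 0.5")

```text
time: 15.95
tool_pos: [0.469, -0.1265, 0.3046]
ee_rot: [3.14, -0.07, -0.294]
wrist_force: [-0.3, 0.1, -0.8]
width: 0.0466
```

```bash
python3 - <<'E'
from h import *
goto((.471,-.1255,.303),-17)
t=snapshot("side")
T=robot.get_obs()["tool_pos"];R=Rotation.from_euler("xyz",robot.get_obs()["ee_rot"])
for q in("pliers_pivot","clip_ears"):
  for r in models.tip_of(q,t)[:3]: print(q,round(r["conf"],2),(np.array(r["centre"])*[640,400]).round(1))
for d in(0,10,20): 
   a=np.radians(d);print(d,[proj(t,T+R.apply([l*np.cos(a),0,l*np.sin(a)])+[0,0,.007]).round(1) for l in(.063,.126)])
cv2.imwrite("pics/eng.png",cv2.resize(t["img"][115:185,260:350],None,fx=8,fy=8,interpolation=2))
E
```

```text
shift [ 1.5 -1.5  1.8] turn [ 0.1 -4.   0.1] world [ 0.469  -0.1265  0.3046] [ 3.14  -0.07  -0.294] w 0.0466 t 15.95 F [-0.3  0.1 -0.8]
pliers_pivot 0.81 [300.5 153. ]
pliers_pivot 0.66 [311.5 316. ]
clip_ears 0.56 [316.5 144.3]
clip_ears 0.52 [298.6 151.3]
0 [array([302. , 145.3]), array([320.2, 143.8])]
10 [array([302. , 147.9]), array([319.9, 149. ])]
20 [array([301.4, 150.4]), array([318.6, 154. ])]
```

View pics/eng.png

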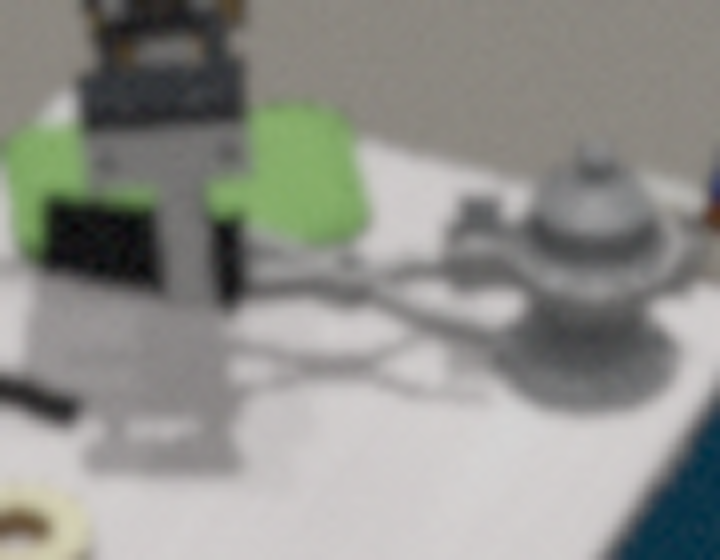

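Request:
arm_command(commands="2 -1 0 0 10 0 0.5; 2 -0.5 0 0 9 0 0.5; 0 0 0 0 3 0 0.5")

```text
time: 16.48
tool_pos: [0.4747, -0.1264, 0.2988]
ee_rot: [3.141, -0.453, -0.294]
wrist_force: [-0.4, 0.5, -1.7]
width: 0.0471
```

```bash
python3 - <<'E'
from h import *
t=snapshot("side")
goto((.474,-.1255,.300),-17)
T=np.array(robot.get_obs()["tool_pos"])
C=np.array([.633,-.1735]);Y=np.radians(-16.5);U=np.array([np.cos(Y),np.sin(Y)]);V=np.array([-U[1],U[0]])
F=8;im=cv2.resize(t["img"][115:185,260:350],None,fx=F,fy=F,interpolation=2)
px=lambda p:tuple(int(v) for v in ((proj(t,p)-[260,115]+.5)*F))
y=robot.get_obs()["ee_rot"][2];u=np.array([np.cos(y),np.sin(y)]);v=np.array([-u[1],u[0]])
for d,col in((0,(0,0,255)),(-15,(255,0,0))):
  a=np.radians(d)
  W=lambda l,s:px((*(T[:2]+(l*np.cos(a)-.003)*u+s*v),T[2]+.006+l*np.sin(a)))
  cv2.circle(im,W(.063,0),4,col,1)
  for sg in(1,-1):cv2.line(im,W(.085,sg*.02),W(.126,sg*.021),col,1)
cv2.imwrite("pics/eng2.png",im)
E
```

```text
shift [ 0.3 -0.6 -1.4] turn [ -0.  -26.    0.2] world [ 0.4742 -0.1261  0.2986] [ 3.141 -0.453 -0.293] w 0.0473 t 16.52 F [-0.8  0.9 -3. ]
```

View pics/eng2.png

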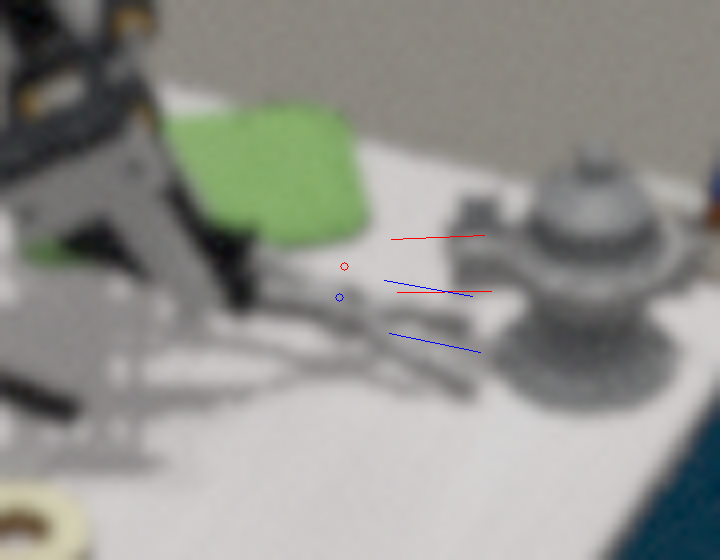

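Request:
arm_command(commands="-2 -3 -5 0 -9 1 0.5; -2 -3 -5 0 -9 1 0.5; 0 -2 0 0 -8 1 0.5; 0 0 14 0 0 0 0.5; 0 0 14 0 0 0 0.5; 0 0 14 0 0 0 0.5; 0 0 10 0 0 0 0.5; 0 0 4 0 0 0 0.5; 0 0 0 0 0 0 0.5")

```text
time: 17.65
tool_pos: [0.4648, -0.1136, 0.2481]
ee_rot: [-3.132, 0.008, -0.345]
wrist_force: [0.7, 0.0, -1.8]
width: 0.0471
```

```bash
python3 - <<'E'
from h import *
goto((.4722,-.1183,.2495),-20)
s=snapshot("top");t=snapshot("side")
cv2.imwrite("pics/set2.png",np.hstack([cv2.resize(c["img"][y:y+80,x:x+70],None,fx=5.6,fy=5.6,interpolation=2) for c,x,y in((s,250,135),(t,275,115))]))
E
```

```text
shift [ 8.5  1.9 -1.5] turn [-0.6  0.5  0.2] world [ 0.4648 -0.1136  0.2481] [-3.132  0.008 -0.345] w 0.0471 t 17.65 F [ 0.7  0.  -1.8]
```

View pics/set2.png

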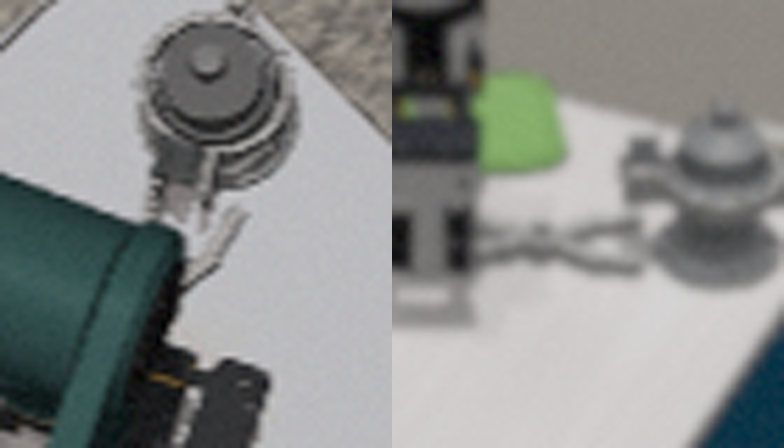

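Request:
arm_command(commands="0 0 -1 0 0 0 0.65; 4 0 0 0 0 0 0.65; 4 0 0 0 0 0 0.65; 0 0 0 0 0 0 0.53; 0 0 0 0 0 0 0.53; 4 1 0 0 0 0 0.53; 4 1 0 0 0 0 0.53; 0 0 0 0 0 0 0.53")

```text
time: 18.75
tool_pos: [0.4798, -0.121, 0.2483]
ee_rot: [-3.131, 0.01, -0.345]
wrist_force: [0.1, 0.8, 0.2]
width: 0.05
```

```bash
python3 - <<'E'
from h import *
goto((.4788,-.1210,.2495),-19.8)
s=snapshot("top");im=cv2.resize(s["img"][135:205,255:315],None,fx=8,fy=8,interpolation=2)
T=np.array(robot.get_obs()["tool_pos"]);y=robot.get_obs()["ee_rot"][2];u=np.array([np.cos(y),np.sin(y)]);v=np.array([-u[1],u[0]])
px=lambda p:tuple(int(a) for a in ((proj(s,p)-[255,135]+.5)*8))
for sg in(1,-1):
  for w in(.0185,.026):cv2.line(im,px((*(T[:2]+.098*u+sg*w*v),.262)),px((*(T[:2]+.121*u+sg*w*v),.262)),(0,0,255),1)
Y=np.radians(-16.5);U=np.array([np.cos(Y),np.sin(Y)]);V=np.array([-U[1],U[0]]);C=np.array([.633,-.1735])
for sg in(1,-1):
    e=[C-U*d+sg*V*w for d,w in((.034,.008),(.064,.010),(.064,.015),(.034,.013))]
    cv2.polylines(im,[np.array([px((*p,.318)) for p in e])],True,(255,0,0),1)
cv2.imwrite("pics/set3.png",im)
E
```

```text
shift [-0.9  0.3 -1.2] turn [-0.6  0.6  0. ] world [ 0.4798 -0.121   0.2483] [-3.131  0.01  -0.345] w 0.05 t 18.75 F [0.1 0.8 0.2]
```

```bash
python3 - <<'E'
from h import *
s=snapshot("top");g=cv2.cvtColor(s["img"],cv2.COLOR_BGR2GRAY)
T=np.array(robot.get_obs()["tool_pos"]);y=robot.get_obs()["ee_rot"][2];u=np.array([np.cos(y),np.sin(y)]);v=np.array([-u[1],u[0]])
print("cols 276..301");
for r in range(160,190): print(r,*[f"{a:3d}" for a in g[r,276:302]])
for l in(.098,.110,.121):print(l,[proj(s,(*(T[:2]+l*u-w*v),.262)).round(1) for w in(.0185,.026)])
E
```

```text
cols 276..301
160 114  83  76  70  69  82  97  88  66  46  23  32  42  35  42  51 101 145 163 143  73  74  81  72  98 107
161 133 108  72  65  65  71  75  84  79  64  95 132 140 151 154 156 169 144  68  52  74 113 110  70 106 124
162 166 120  86  67  63  74  70  77  67  60  76 134 125  67  85  73  44  51  73 114 111  71  72 106 115 147
163 187 151  76  64  66  74  73  77  72  64  98 129 109  49  59  64  67 101 126 105  72  73 107 117 125 168
164 171 123  69  68  75  74  77  72  65  73 127 138  85  66  77  96 125 131 104  73  71 108 131 117 153 187
165 151  78  72  72  73  76  75  70  69  87 134 130  69  97 124 136 123  88  83  86 119 125 102 151 190 187
166 154  82  50  50  71  82  82  77  79  88 124 120  58  70  84  85  84 115 139 137 116  98 152 186 190 188
167 157 166 131  56  75  81  69  62  74 103 125 104  52  72  78  89 119 131  96  80 142 188 187 188 185 189
168  43  49  54  46  45  53  64  84  93 130 146 107  57  72  79  79  98 112 154 188 187 187 187 188 187 187
169  42  38  46  51  51  49  43  55  61  85 112  98  99 157 189 188 187 188 189 187 185 189 190 187 187 188
170  4
[... 1611 characters left out ...]
87
185  70  63  49  35  20  10  12  13 134 187 187 187 188 190 186 188 189 187 188 186 188 188 188 190 186 186
186  70  55  56  28  25  16  20  44 140 188 188 188 187 186 188 188 184 187 191 188 188 190 188 188 188 190
187  63  47  46  23  17   8  17 104 166 192 186 188 188 188 187 188 186 184 186 188 187 190 188 189 189 187
188  52  49  37  24  16  13  16 133 188 189 189 191 189 187 189 189 190 188 188 186 188 189 186 189 187 186
189  51  52  26  15  21  16  42 135 188 189 189 187 188 188 191 190 189 186 188 187 186 188 189 187 184 187
0.098 [array([288.3, 176.7]), array([290.6, 177.5])]
0.11 [array([289.6, 173. ]), array([292. , 173.9])]
0.121 [array([290.9, 169.7]), array([293.2, 170.6])]
```

Request:
arm_command(commands="0 0 -27 0 2 0 0.53; 0 0 -28 0 2 0 0.53; 0 0 0 0 0 0 0; 0 0 0 0 0 0 0; 0 0 0 0 0 0 0")

```text
time: 19.48
tool_pos: [0.4771, -0.1203, 0.3081]
ee_rot: [-3.131, -0.062, -0.345]
wrist_force: [-0.8, -1.0, -1.1]
width: 0.025
```

```bash
python3 - <<'E'
from h import *
goto((.4788,-.1210,.302),-19.8)
E
```

```text
shift [1.5 0.1 6.2] turn [-0.6 -3.6  0.1] world [ 0.4771 -0.1203  0.3081] [-3.131 -0.062 -0.345] w 0.025 t 19.48 F [-0.8 -1.  -1.1]
```

```bash
python3 - <<'E'
from h import *
s=snapshot("top");t=snapshot("side");g=cv2.cvtColor(s["img"],cv2.COLOR_BGR2GRAY);h=cv2.cvtColor(t["img"],cv2.COLOR_BGR2GRAY)
o=robot.get_obs();print(o["width"],o["time"],np.round(o["wrist_force"],1))
print("top cols 276..301");
for r in range(160,184): print(r,*[f"{a:3d}" for a in g[r,276:300]])
print("side cols 296..329")
for r in range(134,168): print(r,*[f"{a:3d}" for a in h[r,296:330]])
T=np.array(o["tool_pos"])
y=o["ee_rot"][2];u=np.array([np.cos(y),np.sin(y)])
for d in(0,-10,-20,-30):
  a=np.radians(d);print(d,[proj(t,(*(T[:2]+l*np.cos(a)*u),T[2]+.008+l*np.sin(a))).round(1) for l in(.058,.121)])
for q in("pliers_pivot","clip_ears"):
  for r in models.tip_of(q,t)[:3]: print(q,round(r["conf"],2),(np.array(r["centre"])*[640,400]).round(1))
E
```

```text
0.024650961741195746 19.575 [-2.3 -0.2 -0.6]
top cols 276..301
160 150  80  95  96  55  60  83 111 115  94  66  34  41  61 106 146 159 158 124  54  64  71  72 106
161 168 110  75  71  67  67  66  72  92  96  95 107 128 151 176 148  78  46  53  95 103  74  97 126
162 189 156  86  74  62  60  66  77  76  73  71  65  63  57  46  50  57  63  96 103  76  73 106 132
163 188 186 156  83  67  64  66  75  74  75  73  55  57  73  76  75  77 101 104  72  79 111 134 116
164 189 185 168 111  63  67  67  74  75  78  71  50  65  78  78  95 115  92  74  77 107 137 129 116
165 188 188 178 131  68  68  74  76  75  71  64  74 122 137  96  85  98 101 119 139 138 121 103 152
166 188 188 163  98  58  66  78  75  78  63  46 101 143 125  82  87 114 138 138 136 115  96 154 187
167 186 176 155 124  79  65  58  86  92  75  60 112 121  95 119 140 142 129  94  78 144 188 188 187
168 186 168 128 135 130  79  67  90  84  54  80 119 114  66  80  82  98 115 154 186 191 187 187 188
169 182 167 130  85  57  54 106 152 130  70 114 126 110 149 189 188 186 188 186 188 187 190 186 187
170 164 153 150 117  55  79  91  63  
[... 5736 characters left out ...]
3 194 195 198 203 205 207 206 208 205 205 207 206 206 205 206 207 207 208 207 206 206 206 206 207 205 197 183 165 150 136 131
166 192 193 193 195 195 198 201 205 206 206 207 204 205 205 206 206 206 207 208 207 207 207 206 207 206 209 209 209 206 201 194 182 169 165
167 191 193 193 194 195 197 201 204 205 206 205 204 203 207 206 206 207 207 207 208 206 207 206 208 207 208 209 210 210 208 205 201 198 194
0 [array([302.2, 144.7]), array([320.3, 144.8])]
-10 [array([301.9, 147.1]), array([319.6, 149.7])]
-20 [array([301.2, 149.4]), array([317.9, 154.4])]
-30 [array([300. , 151.5]), array([315.3, 158.8])]
pliers_pivot 0.87 [310.6 312.9]
pliers_pivot 0.82 [300.8 150.8]
clip_ears 0.56 [322.3 146.6]
```

Request:
arm_command(commands="0 0 0 0 0 0 0; 0 0 0 0 0 0 0; 0 0 0 0 0 0 0.36; 0 0 0 0 0 0 0.36")

```text
time: 20.18
tool_pos: [0.4783, -0.1207, 0.3066]
ee_rot: [-3.13, -0.062, -0.345]
wrist_force: [-0.4, -0.5, -1.5]
width: 0.0338
```

```bash
python3 - <<'E'
from h import *
s=snapshot("top");g=cv2.cvtColor(s["img"],cv2.COLOR_BGR2GRAY)
st()
print("top cols 272..299");
for r in range(155,180): print(r,*[f"{a:3d}" for a in g[r,272:300]])
E
```

```text
{'time': 20.225, 'joint_positions': [-0.3716, -0.0868, 1.3474, 0.0135, 1.8192, 1.5478], 'tool_pos': [0.4782, -0.1207, 0.3067], 'ee_rot': [-3.1301, -0.0622, -0.3452], 'wrist_force': [0.197, -0.342, -2.4578], 'width': 0.0343}
top cols 272..299
155 188 185 187 158 117 139 126  86  90  53  44  78 104 100  99  98 101 102 102  78  47  41  45  83  83  88 145 129
156 187 187 187 159  91 122 153 110  81  89  50  33  37  46  62  63  58  51  38  35  42  50  83  92  60 118 136  91
157 189 188 187 166 114  79 121 139  87  81 103  73  38  35  34  36  37  39  41  40  69 100  87  66 123 144  94  56
158 188 188 190 166 112  78  78 122 132  78  61  90  92  63  55  45  45  52  81 106 104  77  69 127 151 110  50  66
159 188 189 187 166 119  87  75  92 140 146 104  63  59  89  98 100 104 102  94  69  55  89 139 140  83  58  63  71
160 187 188 189 187 150  81 100  94  58  60  90 116 116  90  59  37  45  52  73 128 157 136  93  59  56  69  72 105
161 188 188 189 187 168 110  77  75  81  80  68  82  92 111 107  98 141 165 172 152  93  52  55  85  91  70  96 126
162 188 188 188 187 187 155  88  75  68  68  6
[... 1341 characters left out ...]
 189
174  52  49  49  50  46  51  55  92 129 165 166 139 129 134 146 121  98 151 186 189 188 190 187 187 187 188 188 186
175  56  57  55  54  50  47  42  79 151 189 167 127 131 140 139 131 125 160 186 187 186 188 188 189 188 186 188 190
176  54  60  59  58  56  47  24  24 131 190 170 147 145 138 139 112 142 191 189 188 187 188 191 186 186 189 186 188
177  61  62  60  59  51  37  36  31 133 173 150 139 139 134 105  78 146 190 187 188 189 187 188 186 188 189 188 189
178  62  61  63  60  47  41  42  52 118 149 136 137 131  99  76 145 186 189 187 188 189 187 189 188 188 187 185 190
179  68  65  64  51  40  45  32  19 101 139 140 124  85  76 104 121 160 188 188 191 188 189 188 185 188 186 187 188
```

Request:
arm_command(commands="-22 0 0 0 0 0 0.36; -25 0 0 0 0 0 0.36; -20 0 0 0 0 0 0.3; 0 0 0 0 0 0 0.1; 0 0 0 0 0 0 0; 0 0 0 0 0 0 0; 0 0 0 0 0 0 0")

```text
time: 21.1
tool_pos: [0.417, -0.0987, 0.3017]
ee_rot: [-3.13, -0.066, -0.346]
wrist_force: [0.1, -0.3, -2.7]
width: 0.0212
```

```bash
python3 - <<'E'
from h import *
goto((.478,.03,.32),-11)
s=snapshot("top");t=snapshot("side");g=cv2.cvtColor(s["img"],cv2.COLOR_BGR2GRAY)
print("top cols 272..293");
for r in range(158,176): print(r,*[f"{a:3d}" for a in g[r,272:294]])
for n,c in(("s",t),("t",s)):
 for q in("pliers_pivot","clip_ears","catch","pliers_middle"):
  for r in models.tip_of(q,c)[:2]: print(n,q,round(r["conf"],2),(np.array(r["centre"])*[640,400]).round(1))
o=robot.get_obs();T=np.array(o["tool_pos"]);y=o["ee_rot"][2];u=np.array([np.cos(y),np.sin(y)])
for d in(0,-15,-30,-45):
  a=np.radians(d);print(d,[proj(t,(*(T[:2]+l*np.cos(a)*u),T[2]+.008+l*np.sin(a))).round(1) for l in(.058,.121)])
cv2.imwrite("pics/x.png",t["img"])
h=cv2.cvtColor(t["img"],cv2.COLOR_BGR2GRAY);print("side cols 280..314")
for r in range(140,176): print(r,*[f"{a:3d}" for a in h[r,280:314]])
E
```

```text
shift [  14.9 -142.   -15.6] turn [-0.4 -3.8 -8.8] world [ 0.417  -0.0987  0.3017] [-3.13  -0.066 -0.346] w 0.0212 t 21.1 F [ 0.1 -0.3 -2.7]
top cols 272..293
158 185 184 186 163 111  77  79 120 131  76  58  89  92  62  53  46  47  49  80 103 102  75
159 188 186 180 164 117  86  72  90 141 146 104  65  60  85  97 100  97  98  94  68  57  87
160 185 183 185 185 150  79  98  93  56  64  88 120 114  88  60  37  40  54  74 126 157 138
161 184 186 187 186 163 108  72  76  76  79  68  75  91 110 105  99 138 164 171 151  92  49
162 184 185 186 183 185 152  88  71  68  63  65  73  72  72  75  65  48  48  47  49  56  59
163 183 188 186 186 186 184 151  78  60  69  65  71  74  72  67  63  66  65  67  73  81 101
164 183 185 186 184 186 186 164 108  62  59  67  72  74  78  73  69  75  77  73  91 109  95
165 186 185 186 183 185 185 168 118  67  65  72  73  73  71  64  95 117 120 103  83  97 100
166 183 185 182 185 183 185 159  96  55  66  80  75  73  70  62  68  73  79  88  83 114 139
167 185 186 185 187 182 183 186 155  82  47  61  87  95  82  62  67  75  81 113 135 140 129
168 186 186 184 185 1
[... 5626 characters left out ...]

171 202 202 202 202 201 201 201 201 203 203 202 202 200 202 201 202 202 204 202 203 204 203 203 202 201 203 203 203 204 204 205 205 205 205
172 202 202 202 201 202 201 202 203 204 205 203 201 201 201 202 203 203 203 203 203 204 202 202 201 201 202 203 203 202 203 204 204 203 205
173 201 204 204 203 201 203 203 203 204 204 203 202 202 202 203 203 202 203 204 203 204 202 203 202 201 201 203 202 204 203 203 203 204 204
174 202 202 203 203 202 203 204 204 204 202 202 203 202 202 202 203 203 202 204 203 202 203 202 201 201 203 203 203 204 202 203 204 204 204
175 202 204 204 203 203 202 205 206 204 203 202 202 202 203 204 202 201 203 203 202 203 201 202 203 201 201 203 202 203 205 202 203 204 203
```

Request:
arm_command(commands="0 0 -20 0 0 0 0; 3 -24 -8 0 0 -3 0; 4 -26 0 0 0 -3 0; 4 -26 0 0 0 -3 0; 4 -26 0 0 0 0 0; 4 -24 0 0 0 0 0; 3 -14 0 0 0 0 0; 0 0 0 0 7 0 0; 0 0 0 0 7 0 0; 0 0 0 0 0 0 0")

```text
time: 22.85
tool_pos: [0.4717, 0.0357, 0.3312]
ee_rot: [3.141, -0.314, -0.185]
wrist_force: [0.7, 0.0, -1.4]
width: 0.0212
```

```bash
python3 - <<'E'
from h import *
goto((.483,.0185,.29),-11)
t=snapshot("side");s=snapshot("top")
for n,c in(("s",t),("t",s)):
 for q in("pliers_pivot","pliers_middle","pliers_grip"):
  for r in models.tip_of(q,c)[:2]: print(n,q,round(r["conf"],2),(np.array(r["centre"])*[640,400]).round(1))
o=robot.get_obs();T=np.array(o["tool_pos"]);y=o["ee_rot"][2];u=np.array([np.cos(y),np.sin(y)])
for d in(0,-15,-30):
  a=np.radians(d);P=[(*(T[:2]+(-.006+l*np.cos(a))*u),T[2]+.008+l*np.sin(a)) for l in(.058,.121)];print(d,[proj(t,p).round(1) for p in P],[proj(s,p).round(1) for p in P])
cv2.imwrite("pics/c.png",t["img"])
d=cv2.absdiff(t["img"],cv2.imread("pics/side0.png")).max(2)
print("diff side cols 268..314")
for r in range(118,160): print(r,"".join(" .:*#"[min(4,a//12)] for a in d[r,262:316]))
E
```

```text
shift [ 0.9 14.8 43.6] turn [ -0.  -18.    0.4] world [0.4717 0.0357 0.3312] [ 3.141 -0.314 -0.185] w 0.0212 t 22.85 F [ 0.7  0.  -1.4]
s pliers_pivot 0.66 [313.  313.8]
s pliers_middle 0.77 [276.3 116.4]
s pliers_middle 0.57 [296.3 321.5]
s pliers_grip 0.86 [291.1 326.8]
s pliers_grip 0.84 [270.3 117.8]
t pliers_pivot 0.73 [421.6 240. ]
t pliers_pivot 0.68 [219.4 177. ]
t pliers_middle 0.91 [217.7 193.4]
t pliers_middle 0.55 [421.4 249. ]
t pliers_grip 0.63 [222.1 208.6]
t pliers_grip 0.6 [422.6 262.7]
0 [array([285.5, 115.4]), array([302.4, 114.1])] [array([217.3, 184.3]), array([222.2, 163.4])]
-15 [array([285.1, 119. ]), array([301.3, 121.5])] [array([218.3, 186.1]), array([224.2, 167.5])]
-30 [array([283.7, 122.4]), array([298.2, 128.4])] [array([218.9, 189. ]), array([225.3, 173.7])]
diff side cols 268..314
118 ######::::*###*::::::..::::::..........    .          
119 ######:::::*#*:. ....  ... ..                         
120 ###**:::::..:..  .                                    
121 :.........                                            
122        .                           
[... 1502 characters left out ...]
..............                                   .:
149 ::..............                                    ..
150 ........... ...                                       
151 .......                                               
152                                                       
153                                                       
154                                                       
155                                                       
156                                                       
157                                                       
158                                                       
159                                                      .
```

```bash
python3 - <<'E'
from h import *
a=cv2.imread("pics/c.png");b=cv2.imread("pics/side0.png")
d=cv2.absdiff(a,b).max(2)
for r in range(100,122): print(r,"".join(" .:*#"[min(4,v//12)] for v in d[r,250:316]))
E
```

```text
100 ##############*::::::.                                            
101 ###########**::::***:..                                           
102 ########*::::::::*#*:..                                           
103 *####**::::::::::**::.                                            
104 :*#*:::::::::::::::::.                                            
105 .:::::::::::::::::::..                                            
106 ..::**::::::::::::*:..                                            
107  .::*#*:::.:::::::*:.                                             
108  ..:**::::.:::::::**.                                             
109   ..:::......:::::**:.                                            
110    .......  ..:::::::..                                           
111    . ..      ..:::::::::.           ..                            
112  .:.......... .:::::**#*:            .     ..    ..               
113 .:##*::*****::::::::*###*. ...  .... . ......                     
114 .###############*:::*####....... .         .......     ..         
115 :###############*::::*###. ... ...::....:::...   ......::.        
116 :################*::::###*....::************:::.::::::.:..        
117 .################*::::*###**:****:*******::::::::::.....          
118 .#################::::*###*::::::..::::::..........    .          
119 .:################:::::*#*:. ....  ... ..                         
120  :#############**:::::..:..  .                                    
121  .#########*:.........
```

Request:
arm_command(commands="0 7 10 0 0 0 0; 1 8 20 0 0 0.4 0; 0 0 14 0 0 0 0; -4 0 12 0 0 0 0; -3 0 9 0 0 0 0; 0 0 0 0 0 0 0")

```text
time: 24.0
tool_pos: [0.486, 0.0164, 0.2627]
ee_rot: [-3.14, -0.311, -0.194]
wrist_force: [0.0, 0.4, -2.0]
width: 0.0209
```

```bash
python3 - <<'E'
from h import *
goto((.483,.0185,.258),-11)
E
```

```text
shift [-4.6 -1.5  3.5] turn [ -0.1 -17.8  -0.1] world [0.486  0.0164 0.2627] [-3.14  -0.311 -0.194] w 0.0209 t 24.0 F [ 0.   0.4 -2. ]
```

Request:
arm_command(commands="-0.6 0 2 0 0 0 0; -0.5 0 1.5 0 0 0 0; -0.5 0 1.5 0 0 0 0")

```text
time: 24.38
tool_pos: [0.4866, 0.0167, 0.2592]
ee_rot: [-3.14, -0.314, -0.194]
wrist_force: [-0.1, -0.3, -2.2]
width: 0.0211
```

```bash
python3 - <<'E'
from h import *
goto((.483,.0185,.258),-11)
E
```

```text
shift [-4.1 -1.  -0.1] turn [ -0.1 -18.   -0.1] world [0.4866 0.0167 0.2592] [-3.14  -0.314 -0.194] w 0.0211 t 24.38 F [-0.1 -0.3 -2.2]
```

Request:
arm_command(commands="-0.6 0 2 0 0 0 0; 0 0 0 0 0 0 0.3; 0 0 0 0 0 0 0.4; 0 0 0 0 0 0 0.5; 0 0 0 0 0 0 0.54; 0 0 0 0 0 0 0.54")

```text
time: 25.12
tool_pos: [0.4869, 0.0167, 0.2576]
ee_rot: [-3.139, -0.315, -0.194]
wrist_force: [0.1, -0.7, -1.8]
width: 0.0507
```

```bash
python3 - <<'E'
from h import *
goto((.483,.0185,.258),-11)
t=snapshot("side");cv2.imwrite("pics/d.png",t["img"])
d=cv2.absdiff(t["img"],cv2.imread("pics/side0.png")).max(2)
for r in range(120,152): print(r,"".join(" .:*#"[min(4,v//12)] for v in d[r,246:320]))
T=np.array(robot.get_obs()["tool_pos"]);u=np.array([np.cos(-.194),np.sin(-.194)])
print([proj(t,(*(T[:2]+l*u),.264)).round(1) for l in(-.06,.058,.121)])
E
```

```text
shift [-3.9 -1.  -1.7] turn [ -0.1 -18.1  -0.1] world [0.4869 0.0167 0.2576] [-3.139 -0.315 -0.194] w 0.0507 t 25.12 F [ 0.1 -0.7 -1.8]
120          .*#################*::.                                          
121          .*##############**::::..                                         
122           :##########***:::*##::.                                         
123           .########**::::**###*:.                                         
124           .*#####*:::::*#######:.                                         
125           ..:***::::::#########..                                         
126            ..:::*::::*#########.                                          
127             .::**:::*##########:.                             .           
128              .****:*############:.                  ...:.... ...          
129              .::**###############*.               .:****:. ..::.          
130             ..:**#################:.............:::**::*::::.::.          
131            .::*####################::::::***::*:***:*#####*:...           
132           .*
[... 933 characters left out ...]
44   .:##########################*::..                                   . .*
145   .*####***::####*##*######*#*:...                                     .*#
146   .:**:::...:*###*****##*#****:..                                    ..::*
147   ...........:####*********:**::..                                   .:...
148   ..........:*#################*:..                                 .::.  
149  ...........*###################*..                                 ... ..
150 ..        ..*###################:..                                    ***
151            .*############*****::...                                   .***
[array([261.2, 137. ]), array([292.4, 134.5]), array([308.8, 133.2])]
```

Request:
arm_command(commands="0 0 0 0 0 0 0.65; 0 0 0 0 0 0 0.85; 0 0 0 0 0 0 1; 0 0 -10 0 0 0 1; 0 0 -25 0 0 0 1; 0 0 -40 0 0 0 1; -30 0 -40 0 0 0 1; -40 0 -40 0 0 0 1; -40 0 -20 0 0 0 1; 0 0 0 0 0 0 1; 0 0 0 0 0 0 1")

```text
time: 26.55
tool_pos: [0.3263, 0.0476, 0.402]
ee_rot: [-3.136, -0.329, -0.196]
wrist_force: [0.1, -0.0, -0.5]
width: 0.0944
```

```bash
python3 - <<'E'
from h import *
st()
t=snapshot("side");s=snapshot("top");g=cv2.cvtColor(s["img"],cv2.COLOR_BGR2GRAY)
C=np.array([.508,.0155]);y=np.radians(-11.3);X=np.array([np.cos(y),np.sin(y)]);Y=np.array([-X[1],X[0]])
for n,c in(("s",t),("t",s)):
 for q in("pliers_pivot","pliers_middle","pliers_grip"):
  for r in models.tip_of(q,c)[:3]:
   p=atz(c,np.array(r["centre"])*[640,400],.264)[:2]
   if p[1]>-.2: print(n,q,round(r["conf"],2),p.round(4),"along/across lid mm",(1e3*(p-C)@X).round(1),(1e3*(p-C)@Y).round(1))
d=cv2.absdiff(s["img"],cv2.imread("pics/top0.png")).max(2)
print("top diff cols 195..260")
for r in range(160,240): print(r,"".join(" .:*#"[min(4,v//15)] for v in d[r,195:265]))
for r in range(160,172): print(r,*[f"{a:3d}" for a in g[r,274:292]])
E
```

```text
{'time': 26.55, 'joint_positions': [0.0504, -0.585, 1.5391, -0.0762, 1.866, 1.7818], 'tool_pos': [0.3263, 0.0476, 0.402], 'ee_rot': [-3.1356, -0.3285, -0.1956], 'wrist_force': [0.1439, -0.02, -0.4659], 'width': 0.0944}
s pliers_pivot 0.65 [ 0.532  -0.0135] along/across lid mm 29.2 -23.8
s pliers_middle 0.69 [ 0.6215 -0.0846] along/across lid mm 130.9 -75.9
s pliers_grip 0.78 [0.4763 0.0172] along/across lid mm -31.5 -4.5
t pliers_pivot 0.57 [0.5474 0.0019] along/across lid mm 41.3 -5.6
t pliers_middle 0.97 [0.5078 0.014 ] along/across lid mm 0.1 -1.6
t pliers_grip 0.78 [0.4809 0.0081] along/across lid mm -25.1 -12.5
top diff cols 195..260
160                                                                       
161                                                                       
162                               .                                       
163                               :.#                                     
164                                                                       
165                               :.#:             .                      
166
[... 5758 characters left out ...]
  49  46  43  50
163 189 186 186 186 153  80  63  67  68  72  73  74  67  59  65  67  68  78
164 191 190 188 187 166 109  60  61  65  74  75  74  73  69  73  76  75  93
165 186 186 186 187 167 117  70  63  73  74  77  69  62  98 119 121 102  82
166 189 187 188 186 157  97  57  69  78  74  74  69  63  66  73  80  89  84
167 187 188 188 188 185 154  84  50  59  89  96  83  64  65  73  82 114 137
168 185 187 190 185 176 166 134  61  90 113  87  43  58  64  75  84  83  79
169 188 188 188 188 186 148  55  78 101 137 130  76 112 154 187 188 187 189
170 187 188 187 187 188 162  97  92 105  69  53  77 108 158 188 186 189 187
171 185 186 185 187 189 164 126 119 120  98  66  99 121 159 186 187 187 189
```

```bash
python3 -c "
from h import *
print(atz(snapshot('top'),(226.5,195.5),.264)); print(robot.close_job()); st()"
```

```text
[0.50719913 0.01392851 0.264     ]
the job is handed in; nothing more can be done
None
the job is handed in; nothing more can be done
```

The clip is squeezed shut and the pliers are on the middle of the lid. The job was handed in at about 26.6 s of the 51 s limit. No verdict is reported, so what follows comes from my own checks.

**What happened:** the first carry and the first attempt at the ears failed. Held only by their own return spring, the pliers drooped in the fingers, by up to about 40°. I set them flat on the cover under the ears and gripped them about 6 mm nearer the pivot. Then I lifted them quickly so the jaws came up round the ears, squeezed fully, opened and backed out. I carried them fully squeezed to the lid, tilted the tool to level them, and released them there in small steps.

**Last checks:**
- **Clip:** in the top pictures the ears moved in and stayed in the same place after the jaws opened, after the retreat and at the end. The fingers stopped at 25 mm with the clip in the jaws and at 21 mm without it.
- **Pliers:** in the last top picture, their mid-length point is at about (0.507, 0.014), within about 2 mm of the lid's centre.
- **Robot:** the gripper is open and well clear.

**Disagreements and gaps:**
- The side-camera network placed the pliers' middle point about 130 mm along the lid. This contradicts the top-camera network and the picture outline, which agree, so I took it as a false detection.
- I had no direct reading of the clip joint, of the finger force on the housing or of how flat the pliers lie.
- The 12-picture viewing limit ran out before the squeeze, so everything after that was checked from pixel values and network detections only.

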